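# Put lemon and garlic away in their keepers

## Robot

A 6-joint arm with a two-finger parallel gripper is mounted at the origin on a cart in front of the work surface, level with it; the furniture and walls round the work are solid. World frame = base frame: x ahead of the robot, y to its left, z up, the work surface at z = 0. Lengths are in m, angles in rad, forces in N, time in s.
With the tool pointing down it reaches from about 0.35 to 0.95 m from the base axis. Payload 17.4 kg.
Tool frame: the origin (TCP) lies at the very end of the fingers, on their centre line; the grasp point (between the pads) lies 19 mm behind it; z points along the fingers, y is the line along which they close (so a half turn about z gives the same grasp; the last joint's range is limited). The gripper opens to 93 mm and grips with 3 to 60 N. Pads are 15 mm wide; open, the fingers measure 128 mm over their backs; the gripper's body (75 mm by 188 mm) begins 65 mm behind the grasp point.
Start: joints at [-1.381, 0.116, 1.442, -0, 1.584, -0.038], TCP at [0.152, -0.658, 0.219] pointing down, gripper open.
Joint ranges: [-2.83, 2.83], [-0.83, 2.19], [0.07, 2.5], [-1.14, 4.28], [0.01, 3], [-2.97, 2.97]. Speed limits (rad/s): [1.89, 1.89, 2.22, 3.14, 3.14, 3.14].

## Interface

Orientations are given as a unit quaternion [w, x, y, z].
In Python, from plant import bot, solver, telemetry, snapshot, camera_info, hand_in gives the robot as it stands. Calls block until the motion is done:
- bot.goto(position, orientation): joint-space move of the TCP to a pose.
- bot.servo_line(position, velocity=0.15, rotation=None): straight line of the TCP; rotation=None keeps the orientation; velocity is the mean speed in m/s.
- bot.move_joints(angles): joint-space move.
- bot.move_gripper(opening, grip_force=None): finger opening in m; grip_force is the grip in N (None keeps the last); returns when the fingers have stopped.
- bot.dwell(seconds).
- solver.inverse_kinematics(position, orientation): joint angles nearest the present ones, or None.
- telemetry.get_state(): the state.
- snapshot(name): name is "scene" or "top" or "wrist"; returns (picture, depth): 480x640x3 uint8, red, green, blue; 480x640 float32, m along the optical axis (not along the pixel's ray), 0 where there is no reading.
- camera_info(name): a dict with "fx", "fy", "cx", "cy" (pixels), "T" (4x4, takes a point from camera to world coordinates). Camera axes: x right, y up, looking along -z (the intrinsics and any distortion apply to the point x, -y, -z); pixel columns grow to the right and rows downward; lengths in m; the calibration is good to about 2 mm. A picture is of the moment at which its call begins: read the wrist's pose just before it. camera_info takes no time and is no camera call; for the wrist camera it gives the pose at the moment of the call.
A pose or a line that the arm cannot do raises bot.MotionError and nothing moves.
- hand_in(): hands the job in; it is judged then, once.
The state is a dict: "time_s": time; "joint_pos": joint angles; "dq": joint speeds; "joint_torque": joint torques, N m; "tcp_pos": TCP position; "tcp_rot": TCP orientation; "wrist_force": force on the tool from outside, world axes, zero at the start; "moment": the same for the moment, N m; "width": finger opening in m; "grasp_force": force on a finger pad.
Only numpy, scipy, OpenCV 4.12 (cv2) and the standard library are available. Lean on these libraries where they do the work, as an engineer would, in place of code of your own. Each camera call takes 0.05 s, during which the arm holds its last target. There are 200 camera calls.

## Task

Put the lemon away in the round keeper and stand the two garlic bulbs side by side on the pads of the long one, then close each keeper with its own cover. The long cover sits down flat inside the rim of its dish; the round one goes in with its lugs through the notches of the collar and is turned clockwise, seen from above, as far as it goes, so that it locks. Leave the shaker and the mug where they are.

Things in the scene. Friction and masses are not known exactly. Their poses are not given: they have to be found in the camera images.
- lemon: Yellow lemon lying on its side, loose, 71 mm long (its x axis), 53 wide, 51 high, 0.09 kg. Origin under its middle, on the surface it lies on; z up. Grip across its width from above, pads about 34 mm over its underside, so that the fingertips stay above the round dish's collar when it is set down.
- garlic_a: Garlic bulb standing upright, loose, round, 60 mm across, 59 high with its short stalk, 0.04 kg. Origin at the centre of its underside; z up. Grip from above with the pads about 35 mm over its underside. The two bulbs are alike: either may go on either pad.
- garlic_b: The other garlic bulb, same size and shape, origin likewise.
- round_cover: Loose white stoneware dome, 100 mm across, roof 75 high, open below (inside 92 wide, 71 high), 0.3 kg. Two steel lugs (24 mm wide, 6 thick) jut 9.5 mm from its foot along +x and -x. On top a wooden bar handle along x, 60 long, 15 wide, 14 high, its middle 102 mm above the foot, 19 mm free under it. Origin: centre of the foot plane, z up. Same turned half round.
- round_dish: Lemon dish, fixed; origin under its centre. Oak, 138 mm across, floor at z 10 mm, cork ring (52 across, 5 high) in the middle for the lemon. Steel collar, top z 22.5, opening 107 across, with 44-degree notches at +x and -x. Cover's lugs drop through these (3.5 mm, 9 degrees play); its foot rests on the floor and turns freely clockwise, only that way, to a stop about 73 degrees on.
- long_cover: Loose white stoneware cover, half-round ends, 160 mm long (its x axis), 94 wide, roof 80 high, small dark vent holes in its long sides, open below (inside 152 x 86, 75 high), 0.4 kg. On top a wooden bar handle along x, 60 long, 15 wide, 14 high, its middle 106 mm above the foot, 19 mm free under it. Origin: centre of the foot plane, z up. Same turned half round.
- long_dish: Garlic dish, fixed; origin under its centre. Oak, half-round ends, 182 mm long (its x axis), 116 wide, floor at z 8 mm, sloping rim 14 mm high. Two cork pads for the bulbs, 54 mm across, top at z 10 mm, lie 33 mm either side of the centre along x. The long cover stands on the floor inside the rim, along the dish, either way round, with 5 mm play all round.
- shaker: Bystander: small salt shaker with a steel top, 44 mm across, 90 mm high, standing loose. Origin at the centre of its underside.
- mug: Bystander: white mug with a handle, 80 mm wide, 91 mm high, standing loose. Origin at the centre of its underside.

How it is judged:
At the end, for the whole second after the job is handed in: Lemon within 15 mm of the round dish's middle; round cover down on its floor (4.5 mm), upright, turned over 52 degrees into the lock. Both bulbs upright in the long dish (50 mm lengthwise, 16 mm across); long cover flat on its floor inside the rim (12 mm, 0.2 rad). All at rest (horizontal distance between lemon and round_dish below 0.015 m and z of lemon in the frame of round_dish between 0.004 and 0.02 m and x of garlic_a in the frame of long_dish between -0.05 and 0.05 m and y of garlic_a in the frame of long_dish between -0.016 and 0.016 m and z of garlic_a in the frame of long_dish between 0.004 and 0.018 m and x of garlic_b in the frame of long_dish between -0.05 and 0.05 m and y of garlic_b in the frame of long_dish between -0.016 and 0.016 m and z of garlic_b in the frame of long_dish between 0.004 and 0.018 m and z of round_cover in the frame of round_dish between 0.006 and 0.0145 m and horizontal distance between round_cover and round_dish below 0.008 m and angle between round_cover's own z axis and vertical below 0.06 rad and angle between the x axis of round_cover and the x axis of round_dish, either way round above 0.9 rad and z of long_cover in the frame of long_dish between 0.004 and 0.0125 m and x of long_cover in the frame of long_dish between -0.012 and 0.012 m and y of long_cover in the frame of long_dish between -0.012 and 0.012 m and angle between long_cover's own z axis and vertical below 0.05 rad and angle between the x axis of long_cover and the x axis of long_dish, either way round below 0.2 rad and linear speed of each of lemon, garlic_a, garlic_b, round_cover, long_cover below 0.02 m/s); the robot touches nothing.
It fails at once if the shaker is moved from its place (30 mm) (distance of shaker from where it was at the start of the episode above 0.03 m).
It fails at once if the mug is moved from its place (30 mm) (distance of mug from where it was at the start of the episode above 0.03 m).
It also fails if it takes over 131 s, if anything falls off the work surface, if the arm or the gripper's body presses on something with over 40 N, if the wrist force passes 120 N, or if a joint passes its speed limit or range.

## Working session

There is one attempt and no reset: what is moved stays moved. The work goes in short steps, each a Python script; the robot and the scene stay as the last script left them, time stands still between calls to the robot, and variables do not carry over. Pictures are saved under pics/ and viewed, at most 14 in all, crops included, and the job is handed in when it is done.

```bash
mkdir -p pics; ls
python3 - <<'E'
from plant import *
import cv2,numpy as np
for n in("scene","top"):
    p,d=snapshot(n); cv2.imwrite(f"pics/{n}0.png",p[:,:,::-1]); np.save(f"pics/{n}0.npy",d)
    c=camera_info(n);print(n,{k:(np.round(v,4).tolist() if k=="T" else v) for k,v in c.items()}, (d>0).mean())
c=camera_info("wrist");print({k:(np.round(v,4).tolist() if k=="T" else v) for k,v in c.items()})
print(telemetry.get_state())
E
```

```text
pics
scene {'fx': 484.72264265291693, 'fy': 484.72264265291693, 'cx': 316.2816268716766, 'cy': 239.61206615683025, 'T': [[0.983, 0.1085, -0.1483, 0.4546], [-0.1819, 0.46, -0.8691, -0.7714], [-0.0261, 0.8812, 0.4719, 0.462], [0.0, 0.0, 0.0, 1.0]]} 0.9959147135416667
top {'fx': 499.5243655972122, 'fy': 499.5243655972122, 'cx': 324.31986626188035, 'cy': 239.28383543558954, 'T': [[-0.0262, 0.9804, -0.1955, 0.3768], [-0.9994, -0.0209, 0.0291, 0.0491], [0.0244, 0.1961, 0.9803, 1.085], [0.0, 0.0, 0.0, 1.0]]} 0.99615234375
{'fx': 349.2838103824097, 'fy': 349.2838103824097, 'cx': 314.83668369903353, 'cy': 249.02966712558688, 'T': [[0.2261, 0.9394, 0.2575, 0.223], [-0.9741, 0.2185, 0.0584, -0.6402], [-0.0014, -0.264, 0.9645, 0.3849], [0.0, 0.0, 0.0, 1.0]]}
{'time_s': 0.1, 'joint_pos': array([-1.38077165e+00,  1.16405049e-01,  1.44216657e+00, -1.65322687e-05,
        1.58400284e+00, -3.78172048e-02]), 'dq': array([ 2.87872957e-04, -1.62077928e-03,  6.49533914e-04, -9.31936153e-04,
       -8.48518368e-04, -5.51786701e-05]), 'joint_torque': array([ 3.74294628e-03, -7.22895312e+01, -6.23866653e+01,  7.82872341e-02,
        2.28195690e-02, -6.65614652e-05]), 'tcp_pos': array([ 0.152408  , -0.65738847,  0.21802104]), 'tcp_rot': array([-4.88848776e-04,  9.93517917e-01,  1.13674570e-01, -4.55646681e-05]), 'wrist_force': array([-0.39406829,  0.04851245, -0.11787859]), 'moment': array([ 0.00247528, -0.02074227, -0.01162355]), 'grasp_force': 0.0, 'width': 0.09304802296553698}
```

View pics/top0.png

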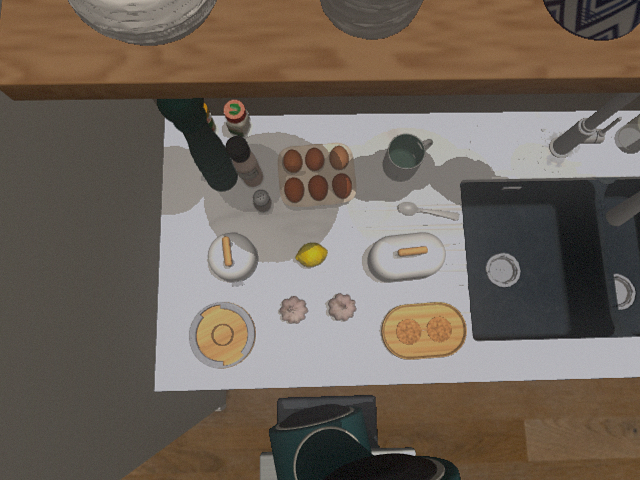

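View pics/scene0.png

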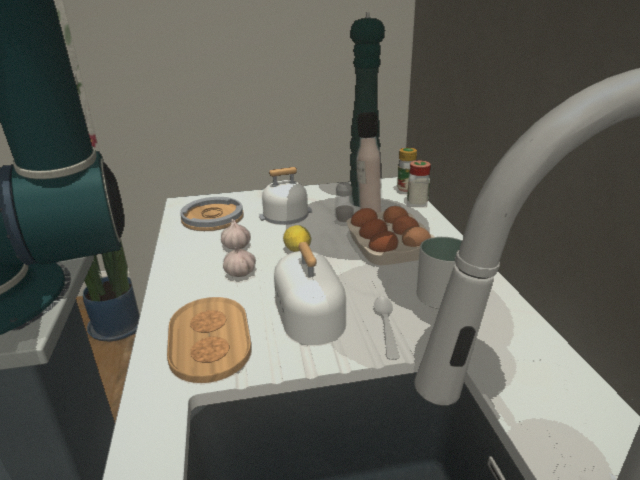

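The top view shows the round cover (232,257), round dish (222,335), lemon (312,254), bulbs (293,309) and (342,306), long cover (407,257) and long dish (424,331). The scene view agrees, and the tap and shelf are the things to stay clear of.

```bash
cat > h.py <<'E'
import numpy as np, cv2
from plant import *
def cloud(d,c):
    v,u=np.mgrid[0:480,0:640]; T=np.array(c["T"])
    P=np.stack([(u-c["cx"])/c["fx"]*d,-(v-c["cy"])/c["fy"]*d,-d],-1)
    W=P@T[:3,:3].T+T[:3,3]; W[d<=0]=np.nan; return W
def ray(u,v,z,c):
    "pixel -> world point at height z"
    T=np.array(c["T"]); r=T[:3,:3]@[(u-c["cx"])/c["fx"],-(v-c["cy"])/c["fy"],-1]
    return T[:3,3]+r*(z-T[2,3])/r[2]
def proj(p,c):
    T=np.array(c["T"]); q=T[:3,:3].T@(np.asarray(p)-T[:3,3])
    return c["cx"]-c["fx"]*q[0]/q[2], c["cy"]+c["fy"]*q[1]/q[2]
def look(n,name):
    c=camera_info(n); p,d=snapshot(n); cv2.imwrite(f"pics/{name}.png",p[:,:,::-1]); np.savez(f"pics/{name}.npz",p=p,d=d,**c); return p,d,c
def down(yaw):
    "tool z down, tool y (closing line) at world angle yaw+90deg, tool x at yaw"
    return np.array([0,np.cos(yaw/2),np.sin(yaw/2),0])
def rect(P):
    r=cv2.minAreaRect(P[:,:2].astype(np.float32)*1000); return np.round(r[0],1),np.round(r[1],1),round(r[2],1)
E
python3 - <<'E'
from h import *
for n in("top","scene"):
    W=cloud(np.load(f"pics/{n}0.npy"),camera_info(n)); z=W[...,2]
    T=[("rcover",(232,257),.07),("rdish",(222,335),.09),("lemon",(312,254),.05),("ga",(293,309),.04),("gb",(342,306),.04),("lcover",(407,257),.1),("ldish",(424,331),.105),("shaker",(262,200),.03),("mug",(405,152),.06)]
    Wt=cloud(np.load("pics/top0.npy"),camera_info("top"))
    for k,(u,v),r in T:
        c=Wt[v,u]
        m=(np.hypot(W[...,0]-c[0],W[...,1]-c[1])<r)&(z>.006); P=W[m]
        print(n,k,np.round(c,3),len(P),"rect",rect(P),"ztop",np.round(np.percentile(P[:,2],[50,99]),4))
        if "cover" in k:
            Q=P[P[:,2]>np.nanmax(P[:,2])-.012]; print("  handle",rect(Q),len(Q),np.median(Q[:,2]))
    m=(abs(W[...,0]-.55)<.2)&(abs(W[...,1]-.1)<.3)&(abs(z)<.006); print("table z",np.median(W[m][:,2]))
c=camera_info("wrist");T=np.array(c["T"]);print(c["fx"])
s=telemetry.get_state()
# shelf / obstacles height
W=Wt; m=(W[...,2]>.2)&(W[...,0]>.4); print("shelf xmin/zmin",np.nanmin(W[m][:,0]),np.nanpercentile(W[m][:,2],[1,50]))
m=(W[...,2]>.1)&(W[...,2]<.5)&(W[...,0]>.4);P=W[m];print(np.round(P[::max(1,len(P)//15)],2))
E
```

```text
top rcover [0.546 0.208 0.074] 1949 rect (array([547.8, 217.4]), array([ 99.3, 110.6]), 45.9) ztop [0.0682 0.1103]
  handle (array([552.8, 214.1]), array([57.7, 15.7]), 7.1) 224 0.10793027585543347
top rdish [0.39  0.238 0.009] 3442 rect (array([394.8, 238.7]), array([155.2, 136.1]), 35.4) ztop [0.0113 0.0258]
top lemon [0.552 0.045 0.052] 575 rect (array([554.4,  46.3]), array([56.2, 56.1]), 54.9) ztop [0.0426 0.0527]
top ga [0.438 0.086 0.053] 570 rect (array([439. ,  86.4]), array([56.8, 56. ]), 88.7) ztop [0.0391 0.0549]
top gb [ 0.442 -0.014  0.053] 565 rect (array([441.2, -15.2]), array([56.2, 55.4]), 43.1) ztop [0.0387 0.0544]
top lcover [ 0.537 -0.149  0.077] 3197 rect (array([ 513.9, -156.8]), array([152.3, 158.9]), 4.3) ztop [0.0752 0.1143]
  handle (array([ 544.2, -154.9]), array([15.4, 59. ]), 4.9) 218 0.11208669305557145
top ldish [ 0.388 -0.19   0.009] 3602 rect (array([ 394.6, -193.9]), array([162.3, 175.7]), 48.1) ztop [0.0091 0.0162]
top shaker [0.661 0.146 0.087] 2956 rect (array([668.7, 145.9]), array([44.7, 58.9]), 0.7) ztop [0.5942 0.6413]
top mug [ 0.79  -0.172 
[... 1077 characters left out ...]
.7) ztop [0.009  0.0149]
scene shaker [0.661 0.146 0.087] 633 rect (array([671.2, 143.3]), array([30.3, 36.5]), 75.8) ztop [0.0505 0.0891]
scene mug [ 0.79  -0.172  0.01 ] 1364 rect (array([ 759.2, -158.9]), array([83.2, 44.9]), 57.6) ztop [0.0657 0.0904]
table z 5.5163366693006255e-05
349.2838103824097
shelf xmin/zmin 0.4000054027666177 [0.21233309 0.59384531]
[[ 0.81 -0.53  0.25]
 [ 0.79  0.38  0.24]
 [ 0.78  0.38  0.21]
 [ 0.64  0.38  0.48]
 [ 0.72  0.16  0.22]
 [ 0.64  0.38  0.39]
 [ 0.71  0.17  0.13]
 [ 0.65  0.38  0.2 ]
 [ 0.59 -0.51  0.24]
 [ 0.53  0.38  0.47]
 [ 0.51  0.38  0.43]
 [ 0.54  0.38  0.16]
 [ 0.49  0.38  0.26]
 [ 0.44  0.38  0.49]
 [ 0.42  0.38  0.42]
 [ 0.4   0.38  0.14]]
```

Run:
```python
from h import *
for n,p in(("wR",(.44,-.13,.30)),("wL",(.42,.15,.26))):
    bot.goto(p,down(0)); s=telemetry.get_state(); print(s["time_s"],s["tcp_pos"].round(4),s["joint_pos"].round(2)); look("wrist",n)
c=camera_info("wrist");print(np.round(c["T"],3))
```

```text
2.275 [ 0.44   -0.1305  0.2998] [-0.34 -0.37  1.75 -0.    1.76  1.23]
3.4167 [0.4204 0.1493 0.2602] [ 0.28 -0.4   1.84 -0.    1.7   1.86]
[[-0.001  0.965  0.264  0.493]
 [-1.    -0.001 -0.001  0.15 ]
 [-0.    -0.264  0.965  0.427]
 [ 0.     0.     0.     1.   ]]
```

View pics/wL.png

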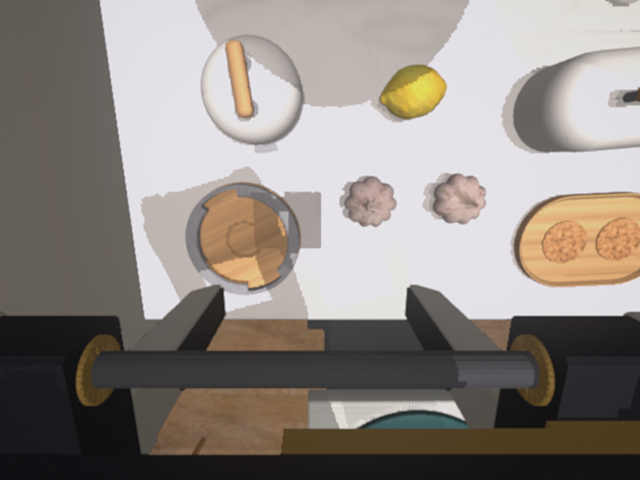

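View pics/wR.png

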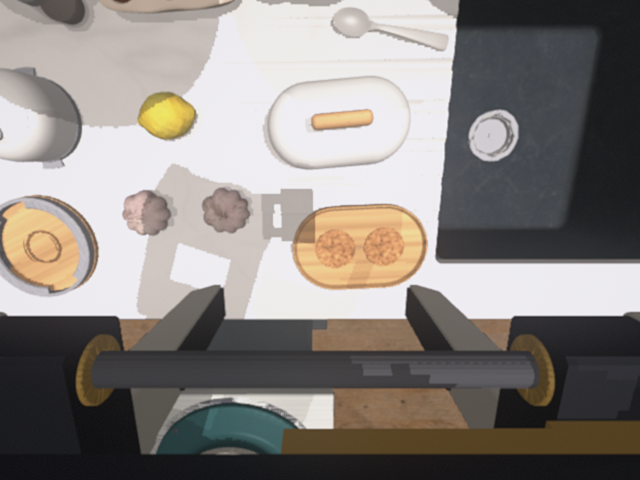

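The wL view shows the round dish at (243,238) with notches near (218,203) and (266,275), the round cover at (252,90), lemon at (413,92) and bulbs at (369,201) and (460,198). The wR view shows the long cover at (340,121) and the long dish at (360,247).

Run:
```python
from h import *
from scipy.optimize import least_squares
def L(n):
    f=np.load(f"pics/{n}.npz"); c={k:f[k] for k in("fx","fy","cx","cy","T")}; return f["p"],f["d"],c,cloud(f["d"],c)
def circ(P):
    return least_squares(lambda q:np.hypot(P[:,0]-q[0],P[:,1]-q[1])-q[2],[*P[:,:2].mean(0),.06],loss="soft_l1",f_scale=.002).x
ct=camera_info("top");V={"top":cloud(np.load("pics/top0.npy"),ct),"wL":L("wL")[3],"wR":L("wR")[3]}
def near(W,c,r,z0,z1):
    return W[(np.hypot(W[...,0]-c[0],W[...,1]-c[1])<r)&(W[...,2]>z0)&(W[...,2]<z1)]
for n,W in V.items():
    print(n,"table",np.nanmedian(near(W,(.5,.0),.03,-.02,.02)[:,2]).round(4))
    P=near(W,(.393,.236),.085,.018,.030)
    if len(P)>300:
        # outer edge via hull circle
        h=cv2.minEnclosingCircle(P[:,:2].astype(np.float32)); q=circ(P); print(" rdish",len(P),np.round(h[0],4),round(h[1],4),"fit",q.round(4),"z",np.median(P[:,2]).round(4))
        c=q[:2]; A=near(W,c,.0605,-.01,.05); r=np.hypot(*(A[:,:2]-c).T); A=A[r>.055]; a=np.degrees(np.arctan2(*(A[:,:2]-c).T[::-1]))
        low=A[:,2]<.0165; print(" low notch angles hist",[(b,int(low[(a>=b)&(a<b+10)].mean()*100)) for b in range(-180,180,10) if ((a>=b)&(a<b+10)).any()])
    P=near(W,(.39,-.191),.105,.0115,.03); 
    if len(P)>300: print(" ldish",rect(P),len(P))
    for k,c,r in(("lemon",(.554,.045),.05),("ga",(.439,.085),.04),("gb",(.441,-.017),.04)):
        P=near(W,c,r,.015,.07); 
        if len(P)>200:
            print(" ",k,rect(P),"top",np.percentile(P[:,2],99).round(4)); Q=P[P[:,2]>.035] ; print("    upper",rect(Q),Q[:,:2].mean(0).round(4))
            if k=="lemon":
                X=P[:,:2]-P[:,:2].mean(0);w,v=np.linalg.eigh(X.T@X);print("   axis deg",np.degrees(np.arctan2(v[1,1],v[0,1])).round(1),np.sqrt(w/len(X)).round(4))
    for k,c in(("rcover",(.553,.212)),("lcover",(.544,-.156))):
        P=near(W,c,.05,.099,.125)
        if len(P)>80: print(" ",k,"handle",rect(P),len(P),np.percentile(P[:,2],[50,95]).round(4))
p=L("wL")[0][150:310,160:330]; cv2.imwrite("pics/wLc.png",cv2.resize(p[:,:,::-1],None,fx=4,fy=3.75*4/3.75,interpolation=cv2.INTER_CUBIC)[:600])
```

```text
top table -0.0001
 rdish 1088 [0.3913 0.237 ] 0.0681 fit [0.3915 0.2369 0.0618] z 0.0223
 low notch angles hist [(-180, 78), (-170, 92), (-160, 100), (-150, 100), (-140, 72), (-130, 0), (-120, 0), (-110, 0), (-100, 0), (-90, 0), (-80, 0), (-70, 0), (-60, 0), (-50, 0), (-40, 0), (-30, 0), (-20, 0), (-10, 0), (0, 63), (10, 100), (20, 100), (30, 100), (40, 71), (50, 0), (60, 7), (70, 0), (80, 0), (90, 7), (100, 13), (110, 0), (120, 11), (130, 0), (140, 0), (150, 0), (160, 0), (170, 0)]
 ldish (array([ 389.4, -189.4]), array([115.8, 181.7]), 2.8) 615
  lemon (array([554.4,  46.3]), array([56.2, 56.1]), 54.9) top 0.0527
    upper (array([555.2,  46.1]), array([51. , 50.9]), 54.7) [0.5538 0.0458]
   axis deg 97.5 [0.0125 0.0165]
  ga (array([439. ,  86.4]), array([56.8, 56. ]), 88.7) top 0.0549
    upper (array([438.3,  87.6]), array([48.8, 49.1]), 34.1) [0.4389 0.0863]
  gb (array([441.2, -15.2]), array([56.2, 55.4]), 43.1) top 0.0544
    upper (array([441.8, -15.3]), array([48.6, 48.8]), 5.8) [ 0.4414 -0.0146]
  rcover handle (array([552.8, 214.1]), array([57.7, 15.7]), 7.1) 225 [0.1079 
[... 1628 characters left out ...]
110, 46), (120, 36), (130, 40), (140, 40), (150, 45), (160, 38), (170, 45)]
 ldish (array([ 388.6, -189.1]), array([116.4, 181.4]), 2.7) 1797
  lemon (array([554.3,  45.7]), array([56.5, 55.8]), 55.0) top 0.0527
    upper (array([554.1,  44.9]), array([52.1, 53.5]), 52.4) [0.554  0.0419]
   axis deg 104.1 [0.0124 0.0154]
  ga (array([438. ,  85.5]), array([55.4, 55.2]), 62.3) top 0.0577
    upper (array([438.1,  86.8]), array([49.5, 48.6]), 61.0) [0.4402 0.0826]
  gb (array([442.1, -16.5]), array([58.7, 56. ]), 82.8) top 0.056
    upper (array([441.6, -15.1]), array([49.9, 48.9]), 46.4) [ 0.4427 -0.0168]
  lcover handle (array([ 543.8, -155.1]), array([15.1, 59.2]), 5.0) 1006 [0.1131 0.1148]
```

View pics/wLc.png

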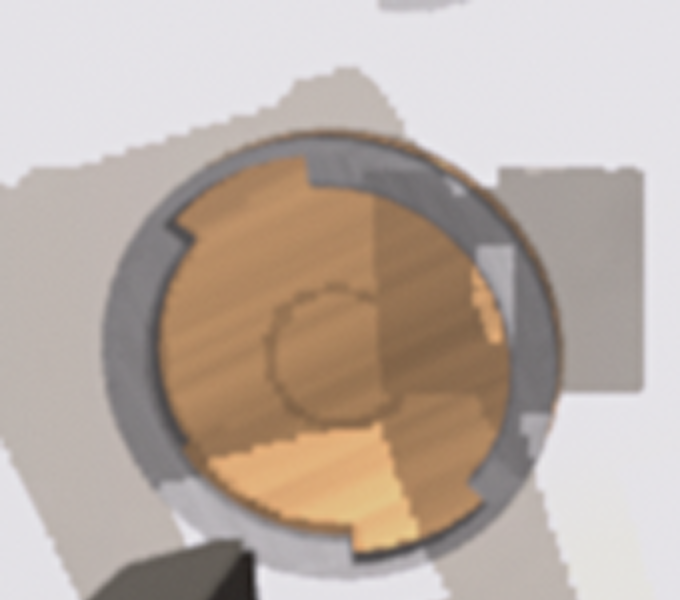

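```bash
cat >> h.py <<'E'
def st(t=""):
    s=telemetry.get_state(); print(t,round(s["time_s"],2),"tcp",s["tcp_pos"].round(4),"F",s["wrist_force"].round(1),"M",s["moment"].round(2),"w",round(s["width"],4),"g",round(s["grasp_force"],1)); return s
def pick(xy,z,yaw,opening,force,lift=.12,hi=.2):
    bot.move_gripper(opening)
    bot.goto((*xy,hi),down(yaw)); bot.servo_line((*xy,z),.12); bot.move_gripper(0,force); st("gripped")
    bot.servo_line((*xy,z+lift),.15); return st("lifted")
def lower(xy,z0,z1,fmax=4,step=.002):
    "approach to z0, then step down to z1 or until contact"
    bot.servo_line((*xy,z0),.12); bot.dwell(.2); f0=telemetry.get_state()["wrist_force"][2]; z=z0
    while z>z1:
        z=max(z-step,z1); bot.servo_line((*xy,z),.03)
        f=telemetry.get_state()["wrist_force"][2]-f0
        if abs(f)>fmax: break
    print("lower end z",round(z,4),"df",round(f,1)); return z
E
python3 - <<'E'
from h import *
f=np.load("pics/wL.npz"); c={k:f[k] for k in("fx","fy","cx","cy","T")}
hsv=cv2.cvtColor(f["p"],cv2.COLOR_RGB2HSV); m=cv2.inRange(hsv,(22,150,60),(34,255,255)); m[:50]=0;m[140:]=0;m[:,:360]=0;m[:,470:]=0
v,u=np.nonzero(m); P=np.array([ray(a,b,.025,c)[:2] for a,b in zip(u,v)]); ctr=P.mean(0);w,V=np.linalg.eigh(np.cov(P.T)); yaw=np.arctan2(V[1,1],V[0,1])%np.pi
print("lemon",len(P),ctr,np.degrees(yaw),np.sqrt(w),rect(P))
assert 1.5<yaw<2.2
xy=(.5542,.0462)
pick(xy,.015,yaw,.085,12)
D=(.3914,.2369)
bot.goto((*D,.13),down(yaw)); lower(D,.045,.029)
st(); bot.move_gripper(.075); bot.servo_line((*D,.15),.12); bot.goto((.40,.12,.25),down(yaw*0+np.pi/2)); look("wrist","w2"); look("top","t2"); st()
E
```

```text
lemon 2023 [0.55515413 0.04372059] 99.23393237602518 [0.01063436 0.01642387] (array([553.2,  45.3]), array([43.6, 68. ]), 19.6)
gripped 7.93 tcp [0.5543 0.0462 0.0151] F [-0.6  0.2  0.2] M [ 0.   -0.28  0.01] w 0.0511 g 12.0
lifted 8.88 tcp [0.5537 0.0462 0.1338] F [-0.4 -0.  -1.9] M [-0.06 -0.11 -0.  ] w 0.051 g 12.0
lower end z 0.029 df 6.7
 12.93 tcp [0.3918 0.2372 0.0295] F [-0.5  0.8  5.8] M [ 0.02 -0.01  0.01] w 0.0515 g 12.0
 15.47 tcp [0.3997 0.1209 0.2482] F [-0.8  0.4  0.4] M [-0.11 -0.11  0.01] w 0.0749 g 0.0
```

View pics/w2.png

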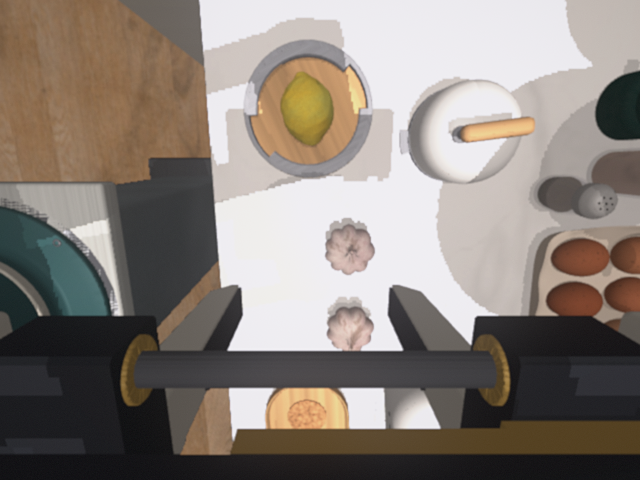

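The lemon lies in the round dish at (307,108), close to the middle of the collar opening. I'll check its position from the depth data, then place the round cover.

Run:
```python
from h import *
f=np.load("pics/w2.npz"); c={k:f[k] for k in("fx","fy","cx","cy","T")}; W=cloud(f["d"],c)
def near(c,r,z0,z1): return W[(np.hypot(W[...,0]-c[0],W[...,1]-c[1])<r)&(W[...,2]>z0)&(W[...,2]<z1)]
P=near((.3914,.2369),.045,.03,.08); print("lemon",rect(P),P[:,2].max())
ctr=rect(P)[0]/1000
assert np.hypot(*(ctr-(.3914,.2369)))<.010 and P[:,2].max()<.075
P=near((.553,.214),.05,.099,.125); print("handle",rect(P),len(P))
P=near((.3914,.2369),.08,.019,.028); print("collar",cv2.minEnclosingCircle(P[:,:2].astype(np.float32)))
pick((.5527,.2143),.0835,np.radians(187),.05,45,lift=.12,hi=.17)
bot.goto((.3914,.2369,.20),down(np.radians(205))); st("above")
```

```text
lemon (array([390.2, 235.7]), array([55.7, 56.8]), 51.9) 0.06860931868308712
handle (array([552.3, 213.8]), array([59.7, 15. ]), 7.3) 1336
collar ((0.39103788137435913, 0.23690228164196014), 0.06824501603841782)
gripped 19.04 tcp [0.5527 0.2142 0.0835] F [-0.4  0.1  0.5] M [-0.13 -0.17 -0.03] w 0.0147 g 45.0
lifted 19.99 tcp [0.5524 0.2142 0.2022] F [-0.6  0.7 -2.5] M [ 0.07 -0.14  0.02] w 0.0144 g 45.0
above 20.68 tcp [0.3913 0.2369 0.1998] F [-0.2  0.6 -2.3] M [ 0.07 -0.14 -0.  ] w 0.0144 g 45.0
```

Run:
```python
from h import *
z=lower((.3914,.2369),.118,.0935,fmax=6); st()
```

```text
lower end z 0.0935 df 0.9
 24.97 tcp [0.3914 0.2369 0.0935] F [ 0.   1.2 -2.5] M [ 0.1  -0.18 -0.04] w 0.0148 g 45.0
```

Run:
```python
from h import *
D=(.3914,.2369)
z=lower(D,.0935,.0925,fmax=4,step=.0005); z+=.0003
a=205
m0=telemetry.get_state()["moment"][2]
while a>205-74:
    a=max(a-6,205-74); bot.servo_line((*D,z),.03,rotation=down(np.radians(a))); s=telemetry.get_state()
    if abs(s["moment"][2]-m0)>1.2: break
print("angle",a); st()
```

```text
lower end z 0.093 df 5.3
angle 131
 29.02 tcp [0.3915 0.2369 0.0933] F [ 1.7  1.4 -2.4] M [ 0.35 -0.63  0.35] w 0.0144 g 45.2
```

Run:
```python
from h import *
D=(.3914,.2369)
bot.move_gripper(.04); bot.servo_line((*D,.19),.12)
bot.goto((.41,.06,.25),down(np.pi/2)); look("wrist","w3"); s=st()
f=np.load("pics/w3.npz"); c={k:f[k] for k in("fx","fy","cx","cy","T")}; W=cloud(f["d"],c)
def near(c,r,z0,z1): return W[(np.hypot(W[...,0]-c[0],W[...,1]-c[1])<r)&(W[...,2]>z0)&(W[...,2]<z1)]
P=near(D,.06,.105,.14); print("handle",rect(P),len(P),np.percentile(P[:,2],[50,95]))
for k,q in(("ga",(.4385,.0868)),("gb",(.4418,-.0152))):
    P=near(q,.045,.02,.07); print(k,rect(P),P[:,2].max() if len(P) else 0)
```

```text
31.43 tcp [0.4099 0.0609 0.2491] F [0.7 0.9 0.1] M [-0.09 -0.1   0.04] w 0.0395 g 0.0
handle (array([394.8, 232.6]), array([15.4, 49.1]), 42.1) 1283 [0.11899268 0.12076091]
ga (array([437.7,  86.9]), array([56.8, 55.9]), 63.7) 0.060211806519861855
gb (array([439.4, -13.7]), array([58.8, 52.3]), 62.9) 0.06044074248187814
```

View pics/w3.png

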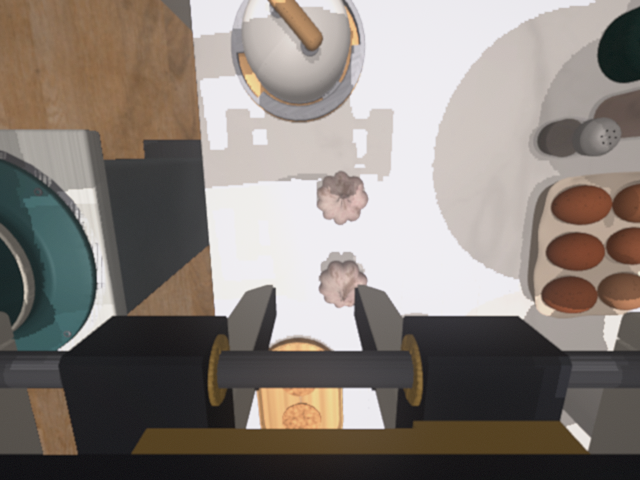

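The round cover sits locked: its handle lies at 132°, turned from 205° (the same line as 25°), and its top is at 0.119 m. Next, the bulbs.

Run:
```python
from h import *
C=np.array((.3888,-.1892)); yaw=np.radians(92.8); ax=np.array((np.cos(yaw),np.sin(yaw)))
for src,s in(((.4415,-.0150),-1),((.4385,.0868),1)):
    pick(src,.0165,yaw,.088,10,lift=.10,hi=.15)
    d=C+s*.033*ax; bot.goto((*d,.13),down(yaw)); z=lower(d,.036,.0262,fmax=1.5); st()
    bot.move_gripper(.078); bot.servo_line((*d,.15),.12)
bot.goto((.42,-.10,.28),down(0)); look("wrist","w4"); st()
f=np.load("pics/w4.npz"); c={k:f[k] for k in("fx","fy","cx","cy","T")}; W=cloud(f["d"],c)
def near(c,r,z0,z1): return W[(np.hypot(W[...,0]-c[0],W[...,1]-c[1])<r)&(W[...,2]>z0)&(W[...,2]<z1)]
for s in(-1,1):
    P=near(C+s*.033*ax,.033,.035,.08); print("bulb",rect(P),P[:,2].max(),"want",C+s*.033*ax)
P=near((.544,-.155),.05,.099,.125); print("handle",rect(P),len(P))
```

```text
gripped 34.8 tcp [ 0.4416 -0.015   0.0166] F [-0.2  0.   0.4] M [-0.06 -0.18 -0.03] w 0.0572 g 9.8
lifted 35.62 tcp [ 0.4411 -0.015   0.1154] F [-0.   0.9 -1.2] M [-0.06 -0.11 -0.  ] w 0.0574 g 9.8
lower end z 0.0262 df 2.0
 38.87 tcp [ 0.3906 -0.2223  0.0263] F [0.4 0.1 1.8] M [-0.08 -0.2   0.03] w 0.0575 g 9.8
gripped 44.13 tcp [0.4386 0.0868 0.0166] F [-0.5 -1.   0.8] M [-0.08 -0.06  0.02] w 0.0567 g 10.0
lifted 44.95 tcp [0.4381 0.0867 0.1154] F [-0.3  1.4 -0.2] M [-0.07 -0.06  0.  ] w 0.0564 g 10.0
lower end z 0.0262 df 3.4
 48.32 tcp [ 0.3873 -0.1563  0.0264] F [-0.2 -0.5  2.7] M [-0.05 -0.1   0.03] w 0.0564 g 10.0
 51.7 tcp [ 0.4199 -0.1001  0.2796] F [ 1.   1.4 -0. ] M [ 0.01  0.04 -0.01] w 0.0777 g 0.0
bulb (array([ 390.6, -222.8]), array([56.2, 58.3]), 2.0) 0.069920105188718 want [ 0.39041204 -0.2221606 ]
bulb (array([ 386.5, -156.1]), array([54.9, 56.4]), 70.8) 0.0699946621571993 want [ 0.38718796 -0.1562394 ]
handle (array([ 543.8, -154.8]), array([15.3, 59.2]), 4.9) 1216
```

View pics/w4.png

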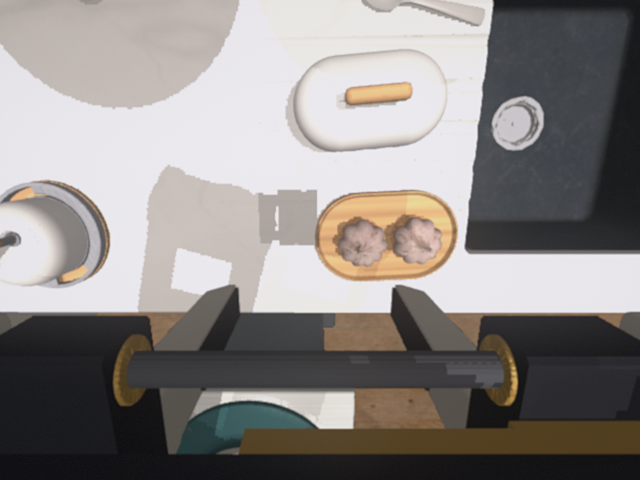

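Both bulbs stand upright on their pads, at (362,243) and (417,240) in the picture. The long cover's handle is at (379,93).

Run:
```python
from h import *
C=(.3888,-.1892); yaw=np.radians(92.8)
pick((.544,-.155),.0875,np.radians(94.9),.05,45,lift=.12,hi=.17)
bot.goto((*C,.21),down(yaw)); z=lower(C,.115,.0953,fmax=5); s=st()
if z<.0975:
    bot.move_gripper(.04); bot.servo_line((*C,.20),.12); bot.goto((.42,-.02,.28),down(0)); look("wrist","w5"); look("scene","s5"); st()
    f=np.load("pics/w5.npz"); c={k:f[k] for k in("fx","fy","cx","cy","T")}; W=cloud(f["d"],c)
    P=W[(np.hypot(W[...,0]-C[0],W[...,1]-C[1])<.05)&(W[...,2]>.1)&(W[...,2]<.13)]; print("handle",rect(P),np.percentile(P[:,2],[50,95]))
    P=W[(np.hypot(W[...,0]-.3914,W[...,1]-.2369)<.06)&(W[...,2]>.105)&(W[...,2]<.14)]; print("round handle",rect(P),np.percentile(P[:,2],[50,95]))
```

```text
gripped 55.36 tcp [ 0.5441 -0.155   0.0875] F [ 1.   0.4 -0.5] M [ 0.04 -0.34 -0.01] w 0.0148 g 45.0
lifted 56.31 tcp [ 0.5436 -0.1549  0.2062] F [-0.7 -0.5 -4.1] M [-0.01 -0.1  -0.01] w 0.0142 g 45.0
lower end z 0.0953 df 2.7
 60.63 tcp [ 0.389  -0.1893  0.0956] F [ 0.9 -0.  -1.8] M [-0.12 -0.3   0.02] w 0.0146 g 45.0
 64.15 tcp [ 0.42   -0.0202  0.2798] F [ 0.2 -0.1 -1. ] M [ 0.03 -0.    0.03] w 0.04 g 0.0
handle (array([ 388.6, -188.8]), array([15.7, 59.1]), 2.8) [0.12094306 0.12252662]
round handle (array([391.2, 236.6]), array([15.4, 59.8]), 42.8) [0.11898247 0.12074556]
```

View pics/s5.png

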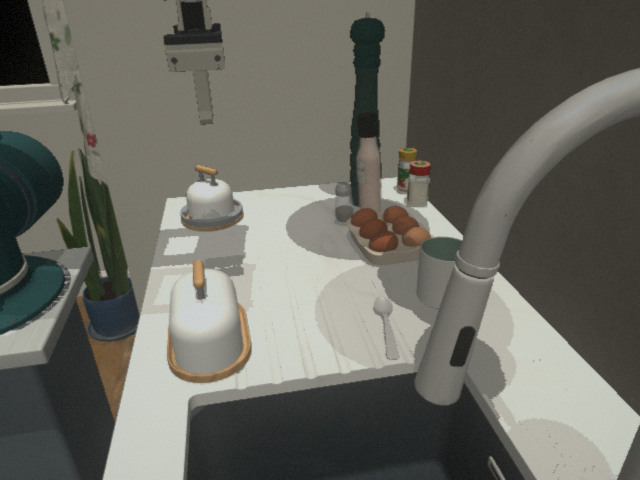

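The scene view shows the long cover flat inside its rim at (205,330) and the round cover seated at (210,200). The shaker (343,205) and mug (440,270) haven't moved.

```bash
python3 -c "
from plant import *
print(hand_in())"
```

```text
the job is handed in; nothing more can be done
None
```

The job is handed in, with no verdict returned. By the last measurements, the lemon is under the locked round cover, turned about 73°, both bulbs are under the flat long cover, and the shaker and mug look unmoved.

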